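# Hold an instrument case in the corner of an assembly jig

### The job

First slide the jig's yellow stop block fully home against the red end block. Then set the black instrument case flat on the aluminium bed with its back square against the dark steel fence and its side touching the stop block, and press it with the closed fingertips on its blue sloping panel, one diagonal push of roughly 15 N towards the fence and 10 N down onto the bed at once, as for a colleague about to drive its screws. Finish while still holding that push, and leave the tape roll, the screwdriver and the spray can where they are.

Things in the scene. Friction and masses are not known exactly. Their poses are not given: they have to be found in the camera images.
- bed: Aluminium bed of the fixed jig, lying on the bench. Origin on the bench surface; the plate spans x -75 to +65 mm, y -140 to +140 mm, top at z = 10 mm. Its x points across to the fence (roughly away from the robot), its y along the fence to the red end block (x 0 to 44, y 125.5 to 139.5, z 10 to 30 mm). The case slides easily on bed, fence and stop (friction about 0.35).
- fence: Dark steel fence, fixed, same origin and axes as the bed: a bar with x 45 to 65, y -140 to +140 and top at z = 40 mm. Its working face, towards -x, lies at x = 45 mm.
- corner (a point): Point on the jig where the case's corner goes, axes as the bed: on the fence face (bed x = 45 mm), at the stop's face when the stop is home (bed y = 75 mm), on the bed's top (z = 10 mm). The seated case is thus centred 45 mm in -x and 30 mm in -y from here.
- stop (a joint): Travel of the yellow stop block along the fence in m, growing in the bed's +y: 0 to 0.110, where 0.110 is home, the hard limit at the red end block. About 2 N of friction; it stays where left. The block is 42 (x) by 50 (y) by 20 mm: bed x 2 to 44, z 10.5 to 30.5 mm. The case bears on its flat -y face.
- stop_face (a point): Centre of the stop block's -y face, 10 mm below its top; it moves with the block (bed x 23, y -35 + stop travel, z 20.5 mm).
- stop_knob (a point): On the axis of the black upright knob on the stop block, 14 mm in diameter, rising 24 mm above the block, top at z = 54.5 mm; the point lies 12 mm below the knob's top, 37 mm in +y from the stop's -y face. It can be pushed or pinched from above.
- case: Loose black case, 90 (x) by 60 (y) by 52 mm high, 0.34 to 0.52 kg, origin at the centre of its underside. Its back (x = +45) goes to the fence, its side y = +30 to the stop: seated, its axes agree with the bed's. Top flat from x -9 to +45; blue panel at 45 degrees from (x -9, z 52) to (x -45, z 16). Grip it across the 60 mm near x = +18. It starts upright on the bench, right of the jig.
- panel: The blue keypad panel, 60 by 51 mm, fixed on the case's slope; its origin and axes are those of the case. Its outward normal points to the case's -x and +z equally.
- panel_mid (a point): Middle of the panel's outer face: case x -27, y 0, z 34 mm.
- tape_roll: Light blue roll of tape lying flat, 80 mm across, 19 mm high, origin at the centre of its underside. Bystander.
- screwdriver: Screwdriver, 160 mm long, lying beyond the case, about 26 mm high, origin under its middle. Bystander.
- spray_can: White spray can with a red cap, 52 mm across, 120 mm tall, origin at the centre of its underside. Bystander.
- case_rear (a point): Middle of the case's back, 10 mm above its underside: case x 45, y 0, z 10 mm.
- case_left (a point): On the case's side that bears on the stop, 10 mm above its underside: case x 18, y 30, z 10 mm.
There are look-alikes about, which are no part of the job. What is meant by the case is not brown, orange or turquoise, and is the smaller of those in its own colour.

How it is judged:
By the outcome, as a careful person would: the job done as asked, in the order asked, and still so for the second after the job is handed in, while the arm keeps its last pose, push and grip.
It also fails if it takes over 72 s, if anything falls off the work surface, if the arm or the gripper's body presses on something with over 40 N, if the wrist force passes 120 N, or if a joint passes its speed limit or range.

### The arm

A 6-joint arm with a two-finger parallel gripper is mounted at the origin on the work surface. World frame = base frame: x ahead of the robot, y to its left, z up, the work surface at z = 0. Lengths are in m, angles in degrees, forces in N, time in s.
With the tool pointing down it reaches from about 0.425 to 1.125 m from the base axis. Payload 14.9 kg.
Tool frame: the origin (TCP) lies at the very end of the fingers, on their centre line; the grasp point (between the pads) lies manip.hold_point_z behind it (manip.hold_point_z is the distance from the TCP to the grasp point, in m); z points along the fingers, y is the line along which they close (so a half turn about z gives the same grasp; the last joint's range is limited). The gripper opens to 91 mm and grips with 3 to 60 N. Pads are 32 mm wide; open, the fingers measure 118 mm over their backs; the gripper's body (76 mm by 178 mm) begins 60 mm behind the grasp point.
Start: joints at [-77.825, 21.709, 99.362, -0, 58.929, -1.908], TCP at [0.17, -0.679, 0.181] pointing down, gripper open.
Joint ranges: [-158.91, 158.91], [-42.39, 125.64], [0.06, 152.35], [-60.88, 240.88], [17.5, 164.5], [-176.32, 176.32]. Speed limits (degrees/s): [108.29, 108.29, 136.94, 180, 180, 180].

### API

Orientations are given as [roll, pitch, yaw] about the fixed x, y, z axes, in that order (R = Rz(yaw) Ry(pitch) Rx(roll)).
In Python, from plant import manip gives the robot as it stands. The module is installed in compiled form; this text tells all that it offers.
- The arm moves only by the tool apply_moves, never from a script. Its argument "series" is a list of rows, each a list of 3 entries, a list of its own where there are three numbers: the shift along the world's x, y, z as a fraction of full scale, then the turn, a rotation vector about the world's x, y, z as a fraction of full scale, then the closure, from -1 (fully open) to 1 (shut). A call has 1 to 12 rows; each row shifts and turns the commanded pose from where the row before left it; what a row does not reach is not made up. Full scale, the value 1, is 7.5 cm for a shift and 0.5 rad for a turn. A row lasts 1/8 s, in which the tool goes at most 62.5 mm and 10.7 degrees, less where a joint would pass 70% of its speed; a pose out of reach is approached as far as the arm can. A call with a number of a shift or a turn outside -1 to 1 is refused whole. A call with a gripper value outside its range is refused whole. The fingers move at their own pace and stop on an object; "newtons" is the grip in N (left out, the last holds). Time passes only in rows, so rows that do not move let the fingers close. It gives the time, the measured TCP pose, the force, the opening and the grip force at its end, in the units of the state.
- manip.sense(): the state, without advancing time (a new reading comes with each control period).
- manip.camera(name): name is "side" or "top" or "wrist"; returns (picture, depth): 384x512x3 uint8, red, green, blue; 384x512 float32, m along the optical axis (not along the pixel's ray), 0 where there is no reading.
- manip.calibration(name): a dict with "fx", "fy", "cx", "cy" (pixels), "extrinsics" (4x4, takes a point from camera to world coordinates); the wrist camera has in their place "hand_eye" (4x4, takes a point from camera to tool coordinates, whose origin is the TCP and whose axes are the flange's). Camera axes: x right, y up, looking along -z (the intrinsics and any distortion apply to the point x, -y, -z); pixel columns grow to the right and rows downward; lengths in m; the calibration is good to about 2 mm. A picture is of the moment at which its call begins: read the wrist's pose just before it. calibration takes no time and is no camera call.
- manip.sign_off(): hands the job in; it is judged then, once.
Trained networks look in the newest picture that a camera, given by its name, has taken for a name from the list of things; names that differ only in an ending like _2 or _b are one class to them, and where a whole thing is asked for, a point or a joint stands for the part that bears it (a point fixed in the world has none). Each returns a list of dicts, best first, with "p" (0 to 1); they miss things now and then, are a little off and sometimes report something else, mostly with a low value. They report only what shows in the picture. A call takes as long as a camera call. They do not tell look-alikes from the thing itself.
- manip.find_in(target, camera): "rect" ([left, top, width, height] in pixels, round what is visible of it).
- manip.regions_of(target, camera): "pixels" (384x512 bool, what is visible of it) and "rect" ([left, top, width, height] in pixels, round what is visible of it).
- manip.place_of(target, camera): "location" ([row, column] in pixels: a listed point, or the origin of a listed thing).
The state is a dict: "clock": time; "joint_positions": joint angles; "joint_vel": joint speeds; "effort": joint torques, N m; "eef_pos": TCP position; "tcp_rot": TCP orientation; "force": force on the tool from outside, world axes, zero at the start; "ft_torque": the same for the moment, N m; "grip_width": opening from 0.0 (shut) to 1.0 (fully open); "gripper_force": force on a finger pad.
Only numpy, scipy, OpenCV 4.12 (cv2) and the standard library are available. Lean on these libraries where they do the work, as an engineer would, in place of code of your own. Each camera call takes 0.05 s, during which the arm holds its last target. There are 200 camera calls.

## Working session

There is one attempt and no reset: what is moved stays moved. The work goes in short steps, Python scripts to look and compute and a tool call to move; the robot and the scene stay as the last step left them, time stands still between calls to the robot, and variables do not carry over. Pictures are saved under pics/ and viewed, at most 10 in all, crops included, and the job is handed in when it is done.

Besides the shell and the picture viewer there is one more tool, called after ">>>" as name(argument=value, ...), one argument or row to a line, values as JSON. apply_moves: Moves the arm, as the interface text tells. Shift numbers are shares of 7.5 cm and turn numbers shares of 0.5 rad, none past 1 either way. Its arguments: {"type":"object","properties":{"series":{"type":"array","items":{"type":"array"}},"newtons":{"type":"number"}},"required":["series"]}

```bash
mkdir -p pics; cat > h.py <<'E'
import numpy as np, cv2
from plant import manip
from scipy.spatial.transform import Rotation as R
def cloud(name):
    s=manip.sense(); im,d=manip.camera(name); c=manip.calibration(name)
    if name=="wrist":
        T=np.eye(4); T[:3,:3]=R.from_euler('xyz',s['tcp_rot'],degrees=True).as_matrix(); T[:3,3]=s['eef_pos']; T=T@np.array(c['hand_eye'])
    else: T=np.array(c['extrinsics'])
    v,u=np.mgrid[:384,:512]
    P=np.stack([(u-c['cx'])/c['fx']*d,-(v-c['cy'])/c['fy']*d,-d],-1)
    W=P@T[:3,:3].T+T[:3,3]; W[d<=0]=np.nan
    return im,W
E
python3 - <<'E'
from h import *
print(manip.sense(),manip.hold_point_z)
for n in ["top","side"]:
    im,W=cloud(n); np.save(n+'.npy',W); cv2.imwrite(f'pics/{n}.png',im[:,:,::-1])
    c=manip.calibration(n); print({k:v for k,v in c.items() if k!='x'})
    for t in ["case","stop","bed","stop_knob","fence"]:
        print(n,t,[(round(r['p'],2),[round(x) for x in r['rect']]) for r in manip.find_in(t,n)])
E
```

```text
{'clock': 0.0, 'joint_positions': array([-7.78245420e+01,  2.17391765e+01,  9.93969406e+01, -3.10385303e-04,
        5.89286543e+01, -1.90462491e+00]), 'joint_vel': array([ 0.02775244, -0.01817748,  0.02044219,  0.12055807, -0.0820359 ,
       -0.07359743]), 'effort': array([ 5.03011597e-04, -7.63730192e+01, -4.34375131e+01,  6.49842597e-02,
        4.24545351e-02, -6.88909358e-05]), 'eef_pos': array([ 0.17023204, -0.67852131,  0.1806687 ]), 'tcp_rot': array([-1.79935256e+02, -1.88720738e-03,  1.40802421e+01]), 'force': array([-0.15755717,  0.09529578, -0.37114032]), 'ft_torque': array([-0.00342311,  0.02143014, -0.04139794]), 'gripper_force': 0.0, 'grip_width': 0.9963026926903024} 0.0188
{'fx': 379.4666714750139, 'fy': 379.4666714750139, 'cx': 245.84236789343265, 'cy': 193.23456744600583, 'extrinsics': array([[-0.01493314,  0.99635713, -0.08396107,  0.40974532],
       [-0.99972351, -0.0164033 , -0.01684743, -0.02436548],
       [-0.0181633 ,  0.08368627,  0.9963266 ,  1.1636526 ],
       [ 0.        ,  0.        ,  0.        ,  1.        ]])}
top case [(0.95, [371, 153, 38, 36]), (
[... 322 characters left out ...]
': 436.5243273715122, 'cx': 248.27209987510295, 'cy': 191.1633745444232, 'extrinsics': array([[-0.78795273,  0.41670523, -0.45330702, -0.03223253],
       [-0.61530218, -0.50525677,  0.60507754,  0.70796399],
       [ 0.02310253,  0.75569329,  0.65451808,  0.85196895],
       [ 0.        ,  0.        ,  0.        ,  1.        ]])}
side case [(0.96, [251, 112, 32, 22]), (0.67, [296, 122, 33, 21]), (0.65, [279, 188, 34, 51]), (0.56, [305, 148, 32, 29]), (0.44, [204, 194, 24, 20])]
side stop [(0.57, [203, 196, 27, 18])]
side bed [(0.72, [181, 177, 90, 74]), (0.69, [316, 155, 19, 21])]
side stop_knob [(0.55, [206, 194, 19, 21])]
side fence [(0.75, [143, 289, 30, 47]), (0.68, [175, 164, 62, 69])]
```

```bash
python3 - <<'E'
import cv2
t=cv2.imread('pics/top.png');
c=t[90:310,90:420]; cv2.imwrite('pics/topc.png',cv2.resize(c,None,fx=2.4,fy=2.4,interpolation=cv2.INTER_CUBIC))
E
```

```text
(no output)
```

View pics/topc.png

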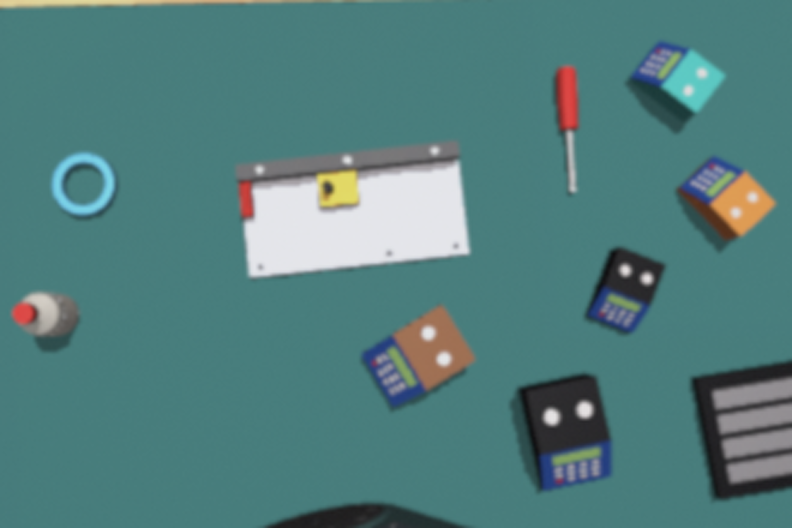

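Candidates (full top-picture pixels): turquoise (371,123), orange (391,172), brown (265,239), large black (325,269) and small black (350,211). The small black one at (350,211) fits: it is black and smaller than the other black one. The jig is at about (237,178), with the yellow stop mid-travel and the red end block on the left.

```bash
cat > meas.py <<'E'
from h import *
W=np.load('top.npy'); im=cv2.imread('pics/top.png')
hsv=cv2.cvtColor(im,cv2.COLOR_BGR2HSV)
def sub(r,zl,zh):
    l,t,w,h=r; m=np.zeros(im.shape[:2],bool); m[t:t+h,l:l+w]=1
    return m&(W[...,2]>zl)&(W[...,2]<zh)
def rect(m):
    p=W[m][:,:2].astype(np.float32); r=cv2.minAreaRect(p*1000); return len(p),np.round(r[0],1),np.round(r[1],1),round(r[2],1),np.nanmedian(W[m][:,2])
for nm,r in [("small",(328,186,48,50)),("big",(300,240,50,60))]:
    print(nm,'top',rect(sub(r,.044,.09)),'all',rect(sub(r,.012,.09)))
r=(183,142,108,70)
f=sub(r,.03,.05)&(hsv[...,1]<90)&(hsv[...,2]<160); print('fence',rect(f))
b=sub(r,.004,.018)&(hsv[...,1]<50)&(hsv[...,2]>180); print('bed',rect(b))
y=sub(r,.02,.045)&(hsv[...,0]>18)&(hsv[...,0]<35)&(hsv[...,1]>100); print('yellow',rect(y))
k=sub(r,.046,.08); print('knob',rect(k), W[k].mean(0))
rd=sub(r,.015,.045)&((hsv[...,0]<8)|(hsv[...,0]>172))&(hsv[...,1]>120); print('red',rect(rd))
g=W[180:220,150:185,2]; print('bench z',np.nanmedian(g))
E
python3 meas.py
```

```text
small top (448, array([ 458. , -317.5]), array([60.6, 69. ]), 66.9, np.float64(0.05116592706561163)) all (723, array([ 448.2, -313.3]), array([60.7, 90.5]), 67.4, np.float64(0.0491051738169348))
big top (1158, array([ 284.1, -233.1]), array([109.6,  86.2]), 11.5, np.float64(0.07268951160031367)) all (1409, array([ 275., -235.]), array([128.2,  86.2]), 11.5, np.float64(0.0718128593459646))
fence (628, array([614.4,  30.4]), array([ 63.7, 282.7]), 14.8, np.float64(0.039053271960241887))
bed (3038, array([543. ,  22.1]), array([114.6, 280. ]), 5.6, np.float64(0.009401236929311385))
yellow (200, array([583. ,  40.9]), array([43.7, 45.9]), 6.3, np.float64(0.02984620175206143))
knob (17, array([579.4,  53.4]), array([ 9.2, 12.2]), 87.7, np.float64(0.054687500021497026)) [0.58007187 0.05327209 0.05421731]
red (57, array([571.1, 156.5]), array([40.5, 11.9]), 4.3, np.float64(0.029280493208500236))
bench z -0.0005351460799418728
```

>>> apply_moves(
  series=[
    [[0.47,0.6,0.3],[0,0,0],-1],
    [[0.47,0.6,0.3],[0,0,0],-1],
    [[0.47,0.6,0.3],[0,0,0],-1],
    [[0.47,0.6,0.3],[0,0,0],-1],
    [[0.47,0.6,0.3],[0,0,0],-1],
    [[0.47,0.6,0.3],[0,0,0],-1],
    [[0.47,0.6,0.3],[0,0,0],-1],
    [[0.0,0.0,0.0],[0,0,0],-1],
    [[0,0,0],[0,0,0],-1],
  ],
)

```text
clock: 1.72
eef_pos: [0.4169, -0.364, 0.3386]
tcp_rot: [180.0, 0.0, 14.1]
force: [-0.2, 0.0, -0.2]
grip_width: 0.997
gripper_force: 0.0
```

```bash
python3 - <<'E'
from h import *
im,W=cloud('wrist'); s=manip.sense(); print(s['clock'],s['eef_pos'],s['tcp_rot'])
print(manip.calibration('wrist'))
np.save('w1.npy',W); cv2.imwrite('pics/w1.png',im[:,:,::-1])
E
```

```text
1.775 [ 0.41647484 -0.36432805  0.33825487] [-1.79967717e+02  3.31624013e-02  1.40624236e+01]
{'fx': 341.841792897959, 'fy': 341.841792897959, 'cx': 257.95075757140444, 'cy': 190.28106983185387, 'hand_eye': array([[ 4.44657424e-04,  9.68752465e-01,  2.48029158e-01,
         6.97694916e-02],
       [ 9.99999760e-01, -2.99047375e-04, -6.24742820e-04,
         4.05326818e-04],
       [-5.31048678e-04,  2.48029377e-01, -9.68752366e-01,
        -2.03214790e-01],
       [ 0.00000000e+00,  0.00000000e+00,  0.00000000e+00,
         1.00000000e+00]])}
```

View pics/w1.png

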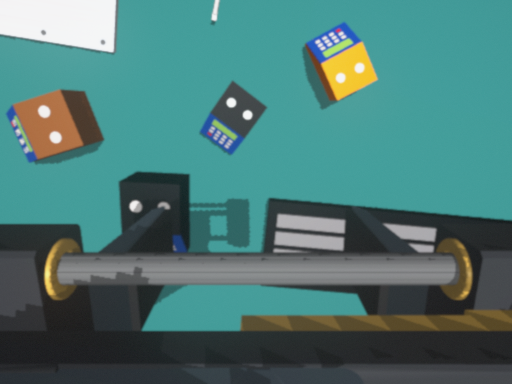

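The small black case is at (233,118). The larger black one is at (155,215), clearly taller and bigger, so (233,118) is the one meant. I'll fit its pose here, then go over the jig.

```bash
python3 - <<'E'
from h import *
W=np.load('w1.npy'); m=np.zeros((384,512),bool); m[75:160,195:272]=1
c=cv2.resize(cv2.imread('pics/w1.png')[70:165,190:280],None,fx=6,fy=6); cv2.imwrite('pics/crop.png',c)
for lo,hi in [(.046,.07),(.012,.07)]:
    q=m&(W[...,2]>lo)&(W[...,2]<hi); p=(W[q][:,:2]*1000).astype(np.float32); print(len(p),cv2.minAreaRect(p),np.median(W[q][:,2]))
E
```

```text
1869 ((464.8259582519531, -321.0613708496094), (59.95784378051758, 61.94643783569336), 67.50286865234375) 0.05174339240332293
2568 ((451.9222106933594, -315.6441955566406), (60.062286376953125, 90.02407836914062), 67.3670654296875) 0.05133006426296172
```

View pics/crop.png

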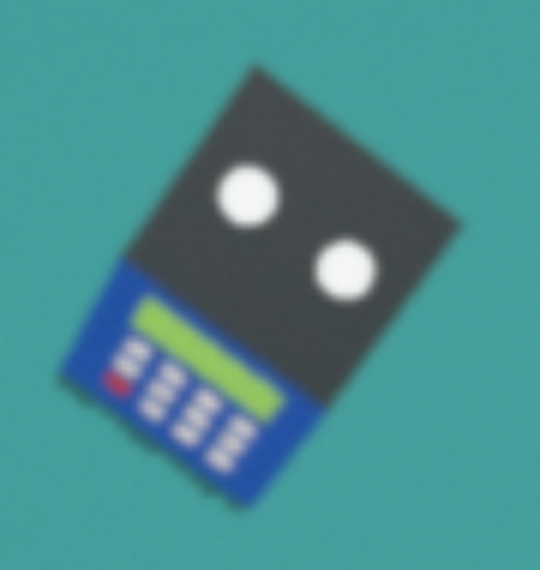

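>>> apply_moves(
  series=[
    [[0.13,0.75,0],[0,0,0],0],
    [[0.13,0.75,0],[0,0,0],1],
    [[0.13,0.75,0],[0,0,0],1],
    [[0.13,0.75,0],[0,0,0],1],
    [[0.13,0.75,0],[0,0,-0.1],1],
    [[0.13,0.75,0],[0,0,-0.1],1],
    [[0.1,0.6,0],[0,0,-0.1],1],
    [[0,0,0],[0,0,0],1],
    [[0,0,0],[0,0,0],1],
  ],
)

```text
clock: 2.9
eef_pos: [0.4829, 0.0175, 0.3383]
tcp_rot: [180.0, 0.1, 5.5]
force: [-0.5, -0.5, -0.2]
grip_width: 0.046
gripper_force: 0.0
```

```bash
python3 - <<'E'
from h import *
im,W=cloud('wrist'); s=manip.sense(); print(s['clock'],s['eef_pos'],s['tcp_rot'])
np.save('w2.npy',W); cv2.imwrite('pics/w2.png',im[:,:,::-1])
E
```

```text
2.95 [0.48292429 0.01724118 0.3384032 ] [1.79991821e+02 4.44186986e-02 5.42642747e+00]
```

View pics/w2.png

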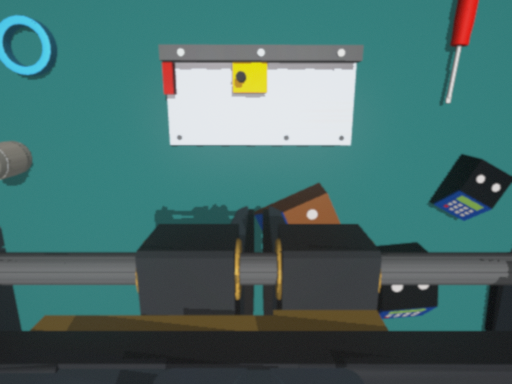

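The crop shows the 60×90 mm black case. This view shows the jig: red block (168,78), yellow stop (250,78), knob (241,77), fence top (260,53). Next I'll fit the jig pose.

```bash
python3 - <<'E'
from h import *
W=np.load('w2.npy'); im=cv2.imread('pics/w2.png'); hsv=cv2.cvtColor(im,cv2.COLOR_BGR2HSV); H,S,V=hsv[...,0],hsv[...,1],hsv[...,2]
b=np.zeros((384,512),bool); b[35:155,150:372]=1; Z=W[...,2]
def rep(n,q):
    q=cv2.morphologyEx(q.astype(np.uint8),cv2.MORPH_OPEN,np.ones((2,2)))>0
    p=(W[q][:,:2]*1000).astype(np.float32); r=cv2.minAreaRect(p); print(n,len(p),np.round(r[0],1),np.round(r[1],1),round(r[2],2),'z',np.median(Z[q]).round(4)); return p
F=rep('fence',b&(Z>.034)&(Z<.046)&(S<90)); B=rep('bed',b&(abs(Z-.01)<.006)&(S<60)&(V>150))
Y=rep('yellow',b&(abs(Z-.030)<.006)&(H>18)&(H<36)&(S>100)); K=rep('knob',b&(Z>.049)); Rd=rep('red',b&(abs(Z-.030)<.005)&((H<8)|(H>172))&(S>120))
for a in [5,5.5,6]:
    c,s=np.cos(np.radians(a)),np.sin(np.radians(a)); M=np.array([[c,s],[-s,c]])
    for n,p in zip('FBYKR',(F,B,Y,K,Rd)):
        q=p@M.T; print(a,n,np.percentile(q,[1,99],axis=0).round(1).tolist(),q.mean(0).round(1))
E
```

```text
fence 3244 [624.3  24.7] [ 18.  301.1] 7.72 z nan
bed 13664 [548.3  18. ] [119.2 283.7] 5.87 z nan
yellow 996 [586.  38.] [42.5 49.3] 5.88 z nan
knob 85 [584.1  50.5] [11.8 12.1] 12.96 z 0.0543
red 320 [573.7 154.3] [43.4 12.6] 6.63 z 0.0297
5 F [[nan, nan], [nan, nan]] [nan nan]
5 B [[nan, nan], [nan, nan]] [nan nan]
5 Y [[nan, nan], [nan, nan]] [nan nan]
5 K [[580.2, -6.4], [592.1, 5.3]] [585.6  -1. ]
5 R [[563.4, 97.9], [606.7, 109.8]] [585.1 103.1]
5.5 F [[nan, nan], [nan, nan]] [nan nan]
5.5 B [[nan, nan], [nan, nan]] [nan nan]
5.5 Y [[nan, nan], [nan, nan]] [nan nan]
5.5 K [[580.2, -11.6], [592.0, 0.2]] [585.6  -6.1]
5.5 R [[564.3, 92.9], [607.6, 104.6]] [586.  98.]
6 F [[nan, nan], [nan, nan]] [nan nan]
6 B [[nan, nan], [nan, nan]] [nan nan]
6 Y [[nan, nan], [nan, nan]] [nan nan]
6 K [[580.2, -16.7], [592.0, -4.9]] [585.5 -11.2]
6 R [[565.1, 87.6], [608.4, 99.6]] [586.8  92.8]
```

>>> apply_moves(
  series=[
    [[0.23,0,-0.65],[0,0,0.015],1],
    [[0.23,0,-0.65],[0,0,0],1],
    [[0.23,0,-0.65],[0,0,0],1],
    [[0.23,0,-0.65],[0,0,0],1],
    [[0.23,0,-0.65],[0,0,0],1],
    [[0.2,0,-0.55],[0,0,0],1],
    [[0,0,-0.2],[0,0,0],1],
    [[0,0,0],[0,0,0],1],
  ],
)

```text
clock: 3.95
eef_pos: [0.5834, 0.0176, 0.0385]
tcp_rot: [-180.0, 0.1, 5.9]
force: [-0.6, 0.5, 0.3]
grip_width: 0.003
gripper_force: 0.0
```

>>> apply_moves(
  series=[
    [[-0.01,0.1,0],[0,0,0],1],
    [[-0.02,0.2,0],[0,0,0],1],
    [[-0.02,0.2,0],[0,0,0],1],
    [[-0.02,0.2,0],[0,0,0],1],
    [[-0.02,0.2,0],[0,0,0],1],
    [[-0.02,0.2,0],[0,0,0],1],
    [[-0.01,0.1,0],[0,0,0],1],
    [[0,0,0],[0,0,0],1],
  ],
)

```text
clock: 4.95
eef_pos: [0.5753, 0.109, 0.0388]
tcp_rot: [180.0, 0.0, 6.0]
force: [-0.2, -0.7, -0.8]
grip_width: 0.002
gripper_force: 0.0
```

>>> apply_moves(
  series=[
    [[0,0.03,0],[0,0,0],1],
    [[0,0.02,0],[0,0,0],1],
    [[0,0,0],[0,0,0],1],
  ],
)

```text
clock: 5.32
eef_pos: [0.5754, 0.1121, 0.0388]
tcp_rot: [180.0, -0.0, 5.9]
force: [-0.2, -0.3, -0.2]
grip_width: -0.0
gripper_force: 0.0
```

>>> apply_moves(
  series=[
    [[0,0.03,0],[0,0,0],1],
    [[0,0.0,0],[0,0,0],1],
  ],
)

```text
clock: 5.58
eef_pos: [0.5754, 0.1146, 0.0388]
tcp_rot: [-180.0, -0.0, 5.9]
force: [0.3, -0.1, -0.1]
grip_width: 0.003
gripper_force: 0.0
```

>>> apply_moves(
  series=[
    [[0,0.03,0],[0,0,0],1],
    [[0,0.0,0],[0,0,0],1],
  ],
)

```text
clock: 5.82
eef_pos: [0.5753, 0.1169, 0.0388]
tcp_rot: [-180.0, -0.0, 5.9]
force: [0.7, 0.6, 0.0]
grip_width: 0.007
gripper_force: 0.0
```

```bash
cat > jig.py <<'E'
from h import *
def stop(cam):
    im,W=cloud(cam); hsv=cv2.cvtColor(im,cv2.COLOR_RGB2HSV); H,S=hsv[...,0],hsv[...,1]; Z=W[...,2]
    near=(abs(W[...,0]-.575)<.06)&(abs(W[...,1]-.09)<.13)
    for n,q in [('yellow',near&(abs(Z-.03)<.006)&(H>18)&(H<36)&(S>100)),('red',near&(abs(Z-.03)<.006)&((H<8)|(H>172))&(S>120))]:
        if q.sum()>10:
            r=cv2.minAreaRect((W[q][:,:2]*1000).astype(np.float32)); print(cam,n,q.sum(),np.round(r[0],1),np.round(r[1],1),round(r[2],1))
    return im
E
python3 - <<'E'
from jig import *
a=stop('top'); b=stop('wrist')
cv2.imwrite('pics/s2.png',np.hstack([cv2.resize(a[140:220,160:300],None,fx=3,fy=3),b[:240,:380]])[:,:,::-1]) 
print(a.shape)
E
```

```text
top yellow 85 [583.4  36.6] [41.8 37.3] 4.4
wrist yellow 3578 [585.7  39.4] [40.5 50.6] 5.4
wrist red 986 [579.2 155.9] [30.3 14.1] 5.6
(384, 512, 3)
```

View pics/s2.png

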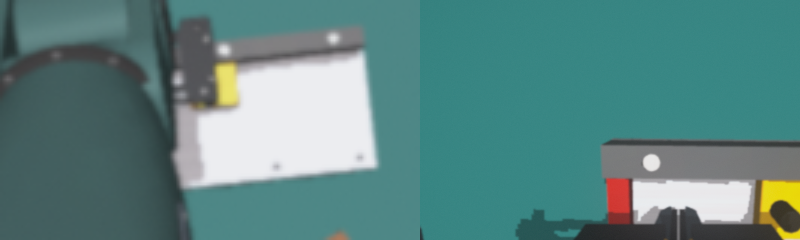

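The stop did not move: yellow is still at (785,205) in the composite, and the closed fingers at (680,222) are past the knob. I'll check where the fingertips and knob really are.

```bash
python3 - <<'E'
from h import *
im,W=cloud('wrist'); np.save('w3.npy',W); s=manip.sense(); print(s['clock'],s['eef_pos'],s['force'])
for v in range(196,262,6): print(v,[tuple((W[v,u]*1000).round(0)) for u in (250,256,262,268)])
print('knob',[tuple((W[v,u]*1000).round(0)) for v in (205,212,220) for u in (355,365,372)])
c=cv2.resize(im[130:330,150:450],None,fx=2.6,fy=2.6); cv2.imwrite('pics/s3.png',c[:,:,::-1])
E
```

```text
5.975 [0.57532038 0.11678491 0.03882916] [ 0.7205881   0.00989786 -0.34938701]
196 [(np.float64(581.0), np.float64(122.0), np.float64(10.0)), (np.float64(581.0), np.float64(118.0), np.float64(9.0)), (np.float64(582.0), np.float64(114.0), np.float64(10.0)), (np.float64(582.0), np.float64(110.0), np.float64(10.0))]
202 [(np.float64(577.0), np.float64(122.0), np.float64(10.0)), (np.float64(577.0), np.float64(118.0), np.float64(9.0)), (np.float64(577.0), np.float64(114.0), np.float64(10.0)), (np.float64(578.0), np.float64(109.0), np.float64(10.0))]
208 [(np.float64(592.0), np.float64(122.0), np.float64(75.0)), (np.float64(573.0), np.float64(117.0), np.float64(10.0)), (np.float64(573.0), np.float64(113.0), np.float64(10.0)), (np.float64(593.0), np.float64(113.0), np.float64(74.0))]
214 [(np.float64(592.0), np.float64(122.0), np.float64(84.0)), (np.float64(591.0), np.float64(119.0), np.float64(79.0)), (np.float64(592.0), np.float64(116.0), np.float64(80.0)), (np.float64(593.0), np.float64(113.0), np.float64(84.0))]
220 [(np.float64(591.0), np.float64(122.0), np.float64(89.0)), (np.float64(
[... 1417 characters left out ...]
0)), (np.float64(609.0), np.float64(120.0), np.float64(165.0)), (np.float64(608.0), np.float64(119.0), np.float64(164.0)), (np.float64(609.0), np.float64(117.0), np.float64(165.0))]
knob [(np.float64(589.0), np.float64(56.0), np.float64(36.0)), (np.float64(591.0), np.float64(52.0), np.float64(41.0)), (np.float64(589.0), np.float64(44.0), np.float64(31.0)), (np.float64(587.0), np.float64(58.0), np.float64(43.0)), (np.float64(590.0), np.float64(55.0), np.float64(52.0)), (np.float64(591.0), np.float64(52.0), np.float64(54.0)), (np.float64(582.0), np.float64(58.0), np.float64(45.0)), (np.float64(586.0), np.float64(55.0), np.float64(55.0)), (np.float64(586.0), np.float64(51.0), np.float64(55.0))]
```

View pics/s3.png

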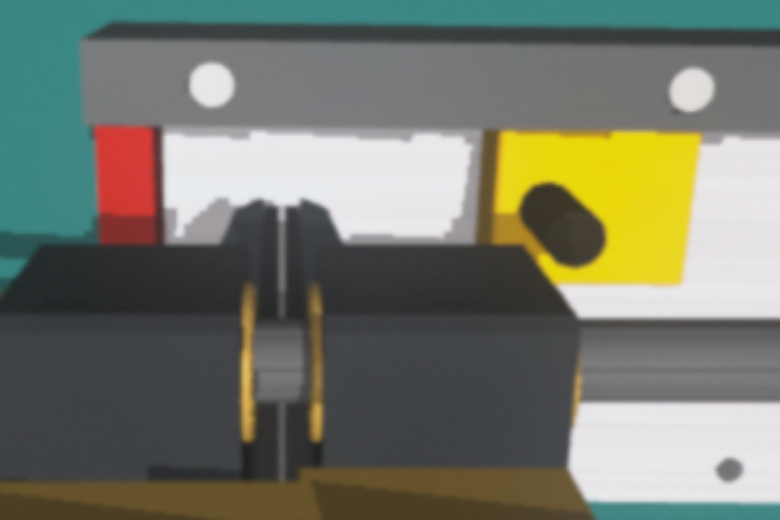

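The fingertips appear to end at z≈0.073 although the TCP reads 0.039, so they went over the knob. Touching down on the bare bed here will measure that offset.

>>> apply_moves(
  series=[
    [[0,0,-0.12],[0,0,0],1],
    [[0,0,-0.12],[0,0,0],1],
    [[0,0,-0.05],[0,0,0],1],
    [[0,0,0],[0,0,0],1],
  ],
)

```text
clock: 6.48
eef_pos: [0.575, 0.1167, 0.0166]
tcp_rot: [180.0, 0.0, 5.9]
force: [-0.1, 0.1, 0.5]
grip_width: 0.009
gripper_force: 0.0
```

```bash
python3 - <<'E'
from h import *
im,W=cloud('wrist'); s=manip.sense(); print(s['eef_pos'],s['force'])
p=W[195:262,244:274].reshape(-1,3); p=p[(abs(p[:,0]-.592)<.006)]; print(np.nanpercentile(p[:,2],[0,1,3,10,50]))
E
```

```text
[0.57525075 0.11677604 0.0168815 ] [-0.73638682  0.35502815 -0.21855859]
[0.00835683 0.00926766 0.00967113 0.04912454 0.07475704]
```

>>> apply_moves(
  series=[
    [[0,0,-0.15],[0,0,0],1],
    [[0,0,-0.15],[0,0,0],1],
    [[0,0,-0.1],[0,0,0],1],
    [[0,0,0],[0,0,0],1],
  ],
)

```text
clock: 7.02
eef_pos: [0.5748, 0.1167, -0.0138]
tcp_rot: [180.0, 0.1, 5.9]
force: [-0.5, -0.2, 0.6]
grip_width: 0.004
gripper_force: 0.0
```

>>> apply_moves(
  series=[
    [[0,0,-0.04],[0,0,0],1],
    [[0,0,0],[0,0,0],1],
  ],
)

```text
clock: 7.28
eef_pos: [0.5754, 0.1168, -0.0159]
tcp_rot: [-180.0, -0.0, 5.9]
force: [-1.0, -0.0, -0.2]
grip_width: 0.005
gripper_force: 0.0
```

>>> apply_moves(
  series=[
    [[0,0,-0.03],[0,0,0],1],
    [[0,0,0],[0,0,0],1],
  ],
)

```text
clock: 7.52
eef_pos: [0.5753, 0.1168, -0.0182]
tcp_rot: [180.0, 0.0, 5.9]
force: [-0.4, -0.3, 0.3]
grip_width: 0.005
gripper_force: 0.0
```

>>> apply_moves(
  series=[
    [[0,0,-0.03],[0,0,0],1],
    [[0,0,0],[0,0,0],1],
  ],
)

```text
clock: 7.78
eef_pos: [0.5752, 0.1168, -0.0206]
tcp_rot: [180.0, 0.0, 5.9]
force: [0.3, 0.1, -0.9]
grip_width: 0.007
gripper_force: 0.0
```

>>> apply_moves(
  series=[
    [[0,0,-0.03],[0,0,0],1],
    [[0,0,0],[0,0,0],1],
  ],
)

```text
clock: 8.02
eef_pos: [0.5755, 0.1168, -0.0223]
tcp_rot: [-180.0, -0.0, 5.9]
force: [-3.1, -0.1, 8.1]
grip_width: 0.002
gripper_force: 4.0
```

>>> apply_moves(
  series=[
    [[0,0,-0.02],[0,0,0],1],
    [[0,0,0],[0,0,0],1],
  ],
)

```text
clock: 8.28
eef_pos: [0.5755, 0.1168, -0.0224]
tcp_rot: [180.0, 0.0, 5.9]
force: [-13.2, -2.2, 37.3]
grip_width: 0.005
gripper_force: 18.9
```

Contact came at TCP z=-0.0223 on the 10 mm bed, so the real tip is about 32 mm behind the reported TCP. Redoing the push with that correction.

>>> apply_moves(
  series=[
    [[0,0,0.45],[0,0,0],1],
    [[0,0,0.47],[0,0,0],1],
    [[0.06,-0.66,0],[0,0,0],1],
    [[0.06,-0.66,0],[0,0,0],1],
    [[0,0,-0.25],[0,0,0],1],
    [[0,0,-0.24],[0,0,0],1],
    [[0,0,0],[0,0,0],1],
  ],
)

```text
clock: 9.15
eef_pos: [0.5827, 0.0187, 0.0061]
tcp_rot: [-180.0, 0.2, 6.0]
force: [-1.4, 0.2, -0.2]
grip_width: 0.006
gripper_force: 0.0
```

>>> apply_moves(
  series=[
    [[-0.01,0.1,0],[0,0,0],1],
    [[-0.01,0.1,0],[0,0,0],1],
    [[-0.02,0.2,0],[0,0,0],1],
    [[0,0,0],[0,0,0],1],
  ],
)

```text
clock: 9.65
eef_pos: [0.5813, 0.0491, 0.0084]
tcp_rot: [-180.0, -0.0, 6.0]
force: [-1.3, -0.2, -1.0]
grip_width: 0.004
gripper_force: 0.0
```

>>> apply_moves(
  series=[
    [[-0.02,0.18,0],[0,0,0],1],
    [[-0.02,0.18,0],[0,0,0],1],
    [[-0.02,0.18,0],[0,0,0],1],
    [[-0.02,0.18,0],[0,0,0],1],
    [[0,0,0],[0,0,0],1],
  ],
)

```text
clock: 10.28
eef_pos: [0.5749, 0.1029, 0.008]
tcp_rot: [-180.0, 0.0, 6.0]
force: [0.4, -0.2, -1.5]
grip_width: 0.006
gripper_force: 0.0
```

>>> apply_moves(
  series=[
    [[0,0.05,0],[0,0,0],1],
    [[0,0.04,0],[0,0,0],1],
    [[0,0,0],[0,0,0],1],
  ],
)

```text
clock: 10.65
eef_pos: [0.5753, 0.1085, 0.008]
tcp_rot: [-180.0, 0.0, 5.9]
force: [-0.0, 0.0, -0.3]
grip_width: 0.002
gripper_force: 0.2
```

```bash
python3 -c "
from jig import *
stop('wrist')"
```

```text
wrist yellow 2264 [580.4 113.5] [36.7 49.4] 5.3
wrist red 904 [583.9 156.2] [21.  14.1] 5.8
```

>>> apply_moves(
  series=[
    [[0,0.04,0],[0,0,0],1],
    [[0,0,0],[0,0,0],1],
  ],
)

```text
clock: 10.95
eef_pos: [0.5753, 0.1116, 0.0081]
tcp_rot: [-180.0, 0.0, 5.9]
force: [-0.1, -0.4, 0.4]
grip_width: 0.002
gripper_force: 0.5
```

>>> apply_moves(
  series=[
    [[0,0.03,0],[0,0,0],1],
    [[0,0,0],[0,0,0],1],
  ],
)

```text
clock: 11.2
eef_pos: [0.5753, 0.1139, 0.0081]
tcp_rot: [-180.0, -0.0, 5.9]
force: [0.9, -1.5, -0.5]
grip_width: 0.006
gripper_force: 0.5
```

>>> apply_moves(
  series=[
    [[0,0.03,0],[0,0,0],1],
    [[0,0,0],[0,0,0],1],
  ],
)

```text
clock: 11.45
eef_pos: [0.5754, 0.1162, 0.0081]
tcp_rot: [-180.0, -0.0, 5.9]
force: [0.1, -2.1, 1.0]
grip_width: 0.005
gripper_force: 0.5
```

>>> apply_moves(
  series=[
    [[0,0.02,0],[0,0,0],1],
    [[0,0,0],[0,0,0],1],
  ],
)

```text
clock: 11.7
eef_pos: [0.5753, 0.1176, 0.0081]
tcp_rot: [-180.0, 0.0, 5.9]
force: [-0.3, -1.0, 0.5]
grip_width: 0.005
gripper_force: 0.6
```

>>> apply_moves(
  series=[
    [[0,0.02,0],[0,0,0],1],
    [[0,0,0],[0,0,0],1],
  ],
)

```text
clock: 11.95
eef_pos: [0.5753, 0.1188, 0.0081]
tcp_rot: [180.0, 0.0, 5.9]
force: [-0.5, -4.8, 1.2]
grip_width: 0.006
gripper_force: 2.9
```

>>> apply_moves(
  series=[
    [[0,0.015,0],[0,0,0],1],
    [[0,0,0],[0,0,0],1],
  ],
)

```text
clock: 12.2
eef_pos: [0.5752, 0.1191, 0.008]
tcp_rot: [179.9, 0.0, 5.9]
force: [-0.1, -14.9, 1.0]
grip_width: 0.006
gripper_force: 7.3
```

```bash
python3 -c "
from jig import *
stop('wrist')"
```

```text
wrist yellow 2172 [579.9 123.3] [35.5 49.7] 5.6
wrist red 792 [584.8 156.4] [18.8 13.9] 4.9
```

The stop is home: 15 N reaction, and the stop-to-red centre distance measures 32.4 mm against 32.5 nominal. Next, over to the case.

>>> apply_moves(
  series=[
    [[0,-0.3,0],[0,0,0],1],
    [[0,0,0.75],[0,0,0],1],
    [[0,0,0.75],[0,0,0],1],
    [[-0.18,-0.7,0],[0,0,-0.125],-1],
    [[-0.18,-0.7,0],[0,0,-0.125],-1],
    [[-0.18,-0.7,0],[0,0,-0.125],-1],
    [[-0.18,-0.7,0],[0,0,-0.125],-1],
    [[-0.18,-0.7,0],[0,0,-0.125],-1],
    [[-0.18,-0.7,0],[0,0,-0.125],-1],
    [[-0.18,-0.7,0],[0,0,-0.125],-1],
    [[-0.18,-0.7,0],[0,0,-0.125],-1],
    [[0,0,0],[0,0,0],-1],
  ],
)

```text
clock: 13.75
eef_pos: [0.4669, -0.3252, 0.1208]
tcp_rot: [180.0, -0.1, -23.0]
force: [0.0, 0.0, -0.6]
grip_width: 0.956
gripper_force: 0.0
```

```bash
python3 - <<'E'
from h import *
im,W=cloud('wrist'); s=manip.sense(); print(s['clock'],s['eef_pos'],s['tcp_rot'])
near=(abs(W[...,0]-.452)<.075)&(abs(W[...,1]+.316)<.075); Z=W[...,2]
v,u=np.mgrid[:384,:512]
for lo,hi in [(.047,.056),(.012,.056)]:
    q=near&(Z>lo)&(Z<hi); p=(W[q][:,:2]*1000).astype(np.float32)
    if len(p)>20: print(len(p),cv2.minAreaRect(p),v[q].min(),v[q].max())
E
```

```text
13.8 [ 0.46706146 -0.32348853  0.12059295] [-1.79992038e+02 -2.28268483e-02 -2.28645221e+01]
4961 ((466.4369812011719, -321.7802734375), (60.06104278564453, 59.76390075683594), 67.37705993652344) 157 225
6607 ((452.3434143066406, -315.8682861328125), (60.190834045410156, 90.1648941040039), 67.6185073852539) 151 244
```

>>> apply_moves(
  series=[
    [[0.02,0.01,-0.7],[0,0,0.01],-1],
    [[0,0,-0.6],[0,0,0],-1],
    [[0,0,-0.2],[0,0,0],-1],
    [[0,0,-0.18],[0,0,0],-1],
    [[0,0,0],[0,0,0],-0.5],
    [[0,0,0],[0,0,0],1],
    [[0,0,0],[0,0,0],1],
    [[0,0,0],[0,0,0],1],
  ],
  newtons=25,
)

```text
clock: 14.8
eef_pos: [0.4693, -0.322, -0.0046]
tcp_rot: [180.0, -0.1, -22.5]
force: [-0.4, 0.7, 7.4]
grip_width: 0.657
gripper_force: 25.0
```

>>> apply_moves(
  series=[
    [[0,0,0.2],[0,0,0],1],
    [[0,0,0.3],[0,0,0],1],
    [[0,0,0.5],[0,0,0],1],
    [[0,0,0],[0,0,0],1],
  ],
)

```text
clock: 15.3
eef_pos: [0.4703, -0.3227, 0.0726]
tcp_rot: [179.9, -0.3, -22.4]
force: [0.1, -0.0, -4.2]
grip_width: 0.657
gripper_force: 25.0
```

```bash
python3 - <<'E'
from h import *
im,W=cloud('wrist'); s=manip.sense(); print(s['eef_pos'],s['force'],s['ft_torque'])
T=R.from_euler('xyz',s['tcp_rot'],degrees=True).as_matrix(); L=(W-s['eef_pos'])@T  # tool frame
hsv=cv2.cvtColor(im,cv2.COLOR_RGB2HSV)
m=(abs(L[...,1])<.029)&(L[...,2]<-.01)&(L[...,2]>-.05)&(L[...,0]<.06)&(L[...,0]>.005)
q=L[m]*1000; print(len(q),np.percentile(q,[1,50,99],axis=0).round(1))
A=np.c_[q[:,:2],np.ones(len(q))]; print(np.linalg.lstsq(A,q[:,2],rcond=None)[0])
cv2.imwrite('pics/g.png',im[:,:,::-1])
E
```

```text
[ 0.46936067 -0.32200591  0.07083876] [ 0.61531567  0.28372993 -3.71863782] [0.01446308 0.01640296 0.00129837]
2030 [[ 27.4 -28.4 -49.7]
 [ 27.7   0.1 -33.2]
 [ 28.1  28.3 -10.8]]
[ 8.65637610e+00 -2.22219283e-02 -2.72269777e+02]
```

View pics/g.png

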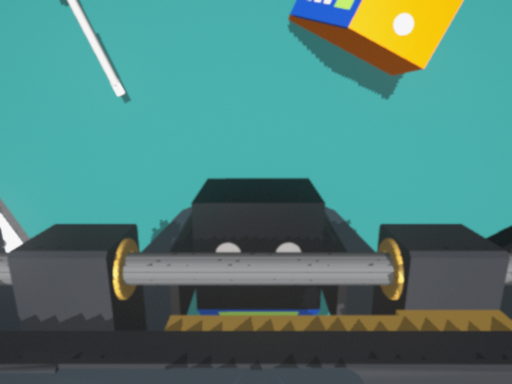

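The case is held level, with its back at tool x = 27.7 mm. I'll carry it over the bed with about a 10 mm gap to the fence and the stop.

>>> apply_moves(
  series=[
    [[0.19,0.72,0],[0,0,0.14],1],
    [[0.19,0.72,0],[0,0,0.14],1],
    [[0.19,0.72,0],[0,0,0.14],1],
    [[0.19,0.72,0],[0,0,0.14],1],
    [[0.19,0.72,0],[0,0,0.14],1],
    [[0.19,0.72,0],[0,0,0.14],1],
    [[0.18,0.72,0],[0,0,0.148],1],
    [[0,0,-0.3],[0,0,0],1],
    [[0,0,-0.3],[0,0,0],1],
    [[0,0,0],[0,0,0],1],
  ],
)

```text
clock: 16.6
eef_pos: [0.5656, 0.0564, 0.0222]
tcp_rot: [-180.0, 0.3, 5.9]
force: [0.3, 0.6, -3.3]
grip_width: 0.656
gripper_force: 25.0
```

>>> apply_moves(
  series=[
    [[0,0,-0.1],[0,0,0],1],
    [[0,0,-0.06],[0,0,0],1],
    [[0,0,-0.03],[0,0,0],1],
    [[0,0,0],[0,0,0],1],
  ],
)

```text
clock: 17.1
eef_pos: [0.5679, 0.0563, 0.0104]
tcp_rot: [-180.0, -0.0, 5.9]
force: [0.8, -0.2, -3.3]
grip_width: 0.657
gripper_force: 25.0
```

>>> apply_moves(
  series=[
    [[0,0,-0.03],[0,0,0],1],
    [[0,0,0],[0,0,0],1],
  ],
)

```text
clock: 17.35
eef_pos: [0.5678, 0.0564, 0.008]
tcp_rot: [-180.0, 0.0, 5.9]
force: [-0.7, -0.8, -3.6]
grip_width: 0.655
gripper_force: 25.0
```

>>> apply_moves(
  series=[
    [[0,0,-0.02],[0,0,0],1],
    [[0,0,0],[0,0,0],1],
  ],
)

```text
clock: 17.6
eef_pos: [0.5678, 0.0564, 0.0065]
tcp_rot: [-180.0, 0.0, 5.9]
force: [-0.3, 0.7, -3.2]
grip_width: 0.657
gripper_force: 25.0
```

>>> apply_moves(
  series=[
    [[0,0,-0.015],[0,0,0],1],
    [[0,0,0],[0,0,0],1],
  ],
)

```text
clock: 17.85
eef_pos: [0.5679, 0.0564, 0.0054]
tcp_rot: [180.0, -0.0, 5.9]
force: [0.2, -0.1, -3.2]
grip_width: 0.659
gripper_force: 25.0
```

>>> apply_moves(
  series=[
    [[0,0,-0.015],[0,0,0],1],
    [[0,0,0],[0,0,0],1],
  ],
)

```text
clock: 18.1
eef_pos: [0.5682, 0.0564, 0.0053]
tcp_rot: [180.0, -0.0, 5.9]
force: [-5.5, -0.4, 15.2]
grip_width: 0.654
gripper_force: 25.0
```

>>> apply_moves(
  series=[
    [[0,0,-0.01],[0,0,0],1],
    [[0,0,0],[0,0,0],1],
  ],
)

```text
clock: 18.35
eef_pos: [0.5685, 0.0564, 0.005]
tcp_rot: [180.0, -0.0, 5.9]
force: [-7.3, -0.6, 21.6]
grip_width: 0.654
gripper_force: 25.0
```

>>> apply_moves(
  series=[
    [[0,0,0.016],[0,0,0],1],
    [[0.05,0.005,0],[0,0,0],1],
    [[0.03,0.003,0],[0,0,0],1],
    [[0,0,0],[0,0,0],1],
  ],
)

```text
clock: 18.85
eef_pos: [0.5746, 0.0571, 0.005]
tcp_rot: [-180.0, -0.0, 5.9]
force: [-0.2, 0.5, 3.8]
grip_width: 0.656
gripper_force: 25.0
```

>>> apply_moves(
  series=[
    [[0.03,0.003,0],[0,0,0],1],
    [[0,0,0],[0,0,0],1],
  ],
)

```text
clock: 19.1
eef_pos: [0.5766, 0.0573, 0.005]
tcp_rot: [180.0, -0.0, 5.9]
force: [-2.0, -1.0, 5.7]
grip_width: 0.656
gripper_force: 25.0
```

>>> apply_moves(
  series=[
    [[0.02,0.002,0],[0,0,0],1],
    [[0,0,0],[0,0,0],1],
  ],
)

```text
clock: 19.35
eef_pos: [0.5779, 0.0574, 0.005]
tcp_rot: [180.0, -0.0, 5.9]
force: [-1.6, -0.4, 6.4]
grip_width: 0.657
gripper_force: 25.0
```

>>> apply_moves(
  series=[
    [[0.015,0.0015,0],[0,0,0],1],
    [[0,0,0],[0,0,0],1],
  ],
)

```text
clock: 19.6
eef_pos: [0.579, 0.0575, 0.005]
tcp_rot: [-180.0, -0.0, 5.9]
force: [-1.8, -0.3, 6.5]
grip_width: 0.653
gripper_force: 25.0
```

>>> apply_moves(
  series=[
    [[0.015,0.0015,0],[0,0,0],1],
    [[0,0,0],[0,0,0],1],
  ],
)

```text
clock: 19.85
eef_pos: [0.5797, 0.0576, 0.005]
tcp_rot: [-180.0, 0.0, 5.9]
force: [-6.1, -0.1, 10.8]
grip_width: 0.658
gripper_force: 25.0
```

>>> apply_moves(
  series=[
    [[0.015,0.0015,0],[0,0,0],1],
    [[0,0,0],[0,0,0],1],
  ],
)

```text
clock: 20.1
eef_pos: [0.5797, 0.0576, 0.0049]
tcp_rot: [-180.0, 0.2, 5.8]
force: [-12.0, -1.8, 17.6]
grip_width: 0.655
gripper_force: 25.0
```

>>> apply_moves(
  series=[
    [[-0.012,0.05,0.004],[0,0,0],1],
    [[-0.005,0.05,0],[0,0,0],1],
    [[0,0,0],[0,0,0],1],
  ],
)

```text
clock: 20.48
eef_pos: [0.579, 0.0653, 0.0049]
tcp_rot: [-180.0, 0.1, 5.8]
force: [-5.1, -0.7, 7.1]
grip_width: 0.653
gripper_force: 25.0
```

>>> apply_moves(
  series=[
    [[-0.003,0.025,0],[0,0,0],1],
    [[0,0,0],[0,0,0],1],
  ],
)

```text
clock: 20.72
eef_pos: [0.5789, 0.0669, 0.0049]
tcp_rot: [180.0, 0.1, 5.8]
force: [-4.3, -2.9, 7.1]
grip_width: 0.657
gripper_force: 25.0
```

>>> apply_moves(
  series=[
    [[-0.002,0.02,0],[0,0,0],1],
    [[0,0,0],[0,0,0],1],
  ],
)

```text
clock: 20.98
eef_pos: [0.5787, 0.0683, 0.0049]
tcp_rot: [180.0, 0.1, 5.8]
force: [-5.6, -4.7, 6.7]
grip_width: 0.655
gripper_force: 25.0
```

>>> apply_moves(
  series=[
    [[-0.002,0.02,0],[0,0,0],1],
    [[0,0,0],[0,0,0],1],
  ],
)

```text
clock: 21.22
eef_pos: [0.5787, 0.0685, 0.005]
tcp_rot: [179.9, 0.1, 5.9]
force: [-3.6, -20.0, 8.1]
grip_width: 0.654
gripper_force: 25.0
```

>>> apply_moves(
  series=[
    [[0,-0.008,0],[0,0,0],1],
    [[0,0,0],[0,0,0],-0.5],
    [[0,0,0],[0,0,0],-0.6],
    [[0,0,0],[0,0,0],-0.6],
    [[0,0,0.2],[0,0,0],-0.6],
    [[0,0,0.5],[0,0,0],-0.6],
    [[-0.4,-0.05,0.5],[0,0,0],-0.6],
    [[-0.7,-0.07,0.4],[0,0,0],1],
    [[-0.7,-0.07,0.4],[0,0,0],1],
    [[0,0,0],[0,0,0],1],
  ],
)

```text
clock: 22.48
eef_pos: [0.4429, 0.0552, 0.158]
tcp_rot: [180.0, -0.3, 5.9]
force: [0.7, -0.5, 0.5]
grip_width: 0.5
gripper_force: 0.0
```

```bash
cat > chk.py <<'E'
from h import *
im,W=cloud('wrist'); s=manip.sense(); print(s['clock'],s['eef_pos'],s['tcp_rot'])
hsv=cv2.cvtColor(im,cv2.COLOR_RGB2HSV); H,S=hsv[...,0],hsv[...,1]; Z=W[...,2]
near=(abs(W[...,0]-.565)<.075)&(abs(W[...,1]-.09)<.11)
for n,q in [('casetop',near&(abs(Z-.062)<.006)&(S<100)),('caseall',near&(Z>.02)&(Z<.068)&(W[...,0]<.593)&(W[...,1]<.094)&((S<100)|(H>100))&~((abs(Z-.03)<.004)&(S<60))),('yellow',near&(abs(Z-.03)<.006)&(H>18)&(H<36)&(S>100)),('red',near&(abs(Z-.03)<.006)&((H<8)|(H>172))&(S>120)),('fence',near&(abs(Z-.04)<.004)&(W[...,0]>.59)&(S<90))]:
    if q.sum()>10:
        r=cv2.minAreaRect((W[q][:,:2]*1000).astype(np.float32)); print(n,q.sum(),np.round(r[0],1),np.round(r[1],1),round(r[2],1),'z',np.median(Z[q]).round(4))
cv2.imwrite('pics/c1.png',im[:,:,::-1])
E
python3 chk.py
```

```text
22.525 [0.44428522 0.05529963 0.15710525] [179.99553881  -0.22780062   5.86370492]
casetop 4028 [566.2  85. ] [47.8 96.4] 6.1 z 0.062
caseall 6404 [553.6  65.5] [76.8 59.9] 5.6 z 0.0613
yellow 2105 [575.7 124.6] [38.1 46.9] 5.2 z 0.0304
red 766 [546.6 127.8] [112.1  35.3] 47.0 z 0.0299
```

View pics/c1.png

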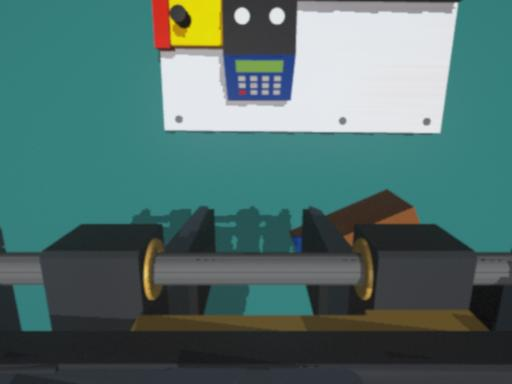

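The case is seated flat at (260,50), against the yellow stop (195,22), which touches the red block (160,22). Next I'll close the fingers, tilt the tool 45° and come up to the panel.

>>> apply_moves(
  series=[
    [[0.61,0.06,-0.38],[0,0,0],1],
    [[0.62,0.06,-0.38],[0,0,0],1],
    [[0,0,0],[0.032,-0.3125,0],1],
    [[0,0,0],[0.032,-0.3125,0],1],
    [[0,0,0],[0.032,-0.3125,0],1],
    [[0,0,0],[0.032,-0.3125,0],1],
    [[0,0,0],[0.032,-0.3125,0],1],
    [[0,0,0],[0,0,0],1],
  ],
)

```text
clock: 23.52
eef_pos: [0.5233, 0.0445, 0.1956]
tcp_rot: [-177.3, -34.5, 5.9]
force: [0.6, 0.4, 0.0]
grip_width: 0.007
gripper_force: 0.0
```

```bash
python3 - <<'E'
from h import *
s=manip.sense(); M=R.from_euler('xyz',s['tcp_rot'],degrees=True).as_matrix()
print(s['eef_pos'],s['joint_positions'].round(1),'z',M[:,2].round(3),'y',M[:,1].round(3),'tip',(s['eef_pos']-.0323*M[:,2]).round(4),s['force'])
E
```

```text
[0.52330997 0.04452051 0.19559105] [ -1.7  -8.6 138.5  23.9  17.6  60.8] z [ 0.558  0.106 -0.823] y [ 0.13  -0.991 -0.039] tip [0.5053 0.0411 0.2222] [0.61966342 0.37757789 0.03217057]
```

The joint 5 limit prevents a 45° tilt. Backing off to about 20°.

>>> apply_moves(
  series=[
    [[0,0,0],[-0.025,0.25,0],1],
    [[0,0,0],[-0.025,0.25,0],1],
    [[0,0,0],[0,0,0],1],
  ],
)

```text
clock: 23.9
eef_pos: [0.525, 0.0453, 0.1942]
tcp_rot: [-177.3, -19.9, 5.9]
force: [-0.5, 0.2, 0.2]
grip_width: 0.005
gripper_force: 0.0
```

```bash
cat > tip.py <<'E'
from h import *
s=manip.sense(); M=R.from_euler('xyz',s['tcp_rot'],degrees=True).as_matrix(); t=s['eef_pos']-.0323*M[:,2]
a=np.radians(5.87); B=np.array([[np.cos(a),-np.sin(a),0],[np.sin(a),np.cos(a),0],[0,0,1]])
want=B@R.from_euler('xyz',[180,-20,0],degrees=True).as_matrix()
print(s['eef_pos'].round(4),s['tcp_rot'].round(1),s['joint_positions'].round(1),'rotvec units to want',(R.from_matrix(want@M.T).as_rotvec()/.5).round(3))
e=t+.016*M[:,0]; e0=np.array([.5346,.0637,.044])
print('edge',e.round(4),'edge-panelmid bed mm',(1000*B.T@(e-e0)).round(1),'force bed',(B.T@s['force']).round(1))
E
python3 tip.py
```

```text
[0.525  0.0453 0.1942] [-177.3  -19.9    5.9] [ -0.4  -4.  130.2   8.6  34.5  77. ] rotvec units to want [-0.089 -0.011 -0.034]
edge [0.5292 0.0442 0.23  ] edge-panelmid bed mm [ -7.4 -18.8 186. ] force bed [-0.5  0.2  0.2]
```

>>> apply_moves(
  series=[
    [[-0.07,0.08,-0.6],[-0.089,-0.011,-0.034],1],
    [[-0.07,0.08,-0.6],[0,0,0],1],
    [[-0.07,0.08,-0.6],[0,0,0],1],
    [[0,0,0],[0,0,0],1],
  ],
)

```text
clock: 24.4
eef_pos: [0.5049, 0.0634, 0.0658]
tcp_rot: [-179.9, -18.9, 5.9]
force: [0.3, -0.1, 0.2]
grip_width: 0.002
gripper_force: 0.0
```

```bash
python3 tip.py
```

```text
[0.5049 0.0634 0.0658] [-179.9  -18.9    5.9] [  4.1   9.  134.6   2.4  17.5  86. ] rotvec units to want [-0.001 -0.04  -0.003]
edge [0.5096 0.0638 0.1016] edge-panelmid bed mm [-24.9   2.7  57.6] force bed [ 0.3 -0.1  0.2]
```

>>> apply_moves(
  series=[
    [[0,0,0],[-0.034,0.33,0],1],
    [[0,0,0],[-0.034,0.33,0],1],
    [[0,0,0],[0,0,0],1],
  ],
)

```text
clock: 24.78
eef_pos: [0.5119, 0.0634, 0.0707]
tcp_rot: [-179.9, -0.5, 5.9]
force: [-0.0, 0.8, 0.8]
grip_width: 0.006
gripper_force: 0.0
```

```bash
sed -i 's/180,-20,0/180,0,0/' tip.py; python3 tip.py
```

```text
[0.5119 0.0634 0.0707] [-179.9   -0.5    5.9] [  4.4  14.9 123.4   0.2  41.2  88.4] rotvec units to want [-0.006  0.018 -0.   ]
edge [0.5275 0.0649 0.1032] edge-panelmid bed mm [-6.9  1.9 59.2] force bed [0.1 0.8 0.8]
```

>>> apply_moves(
  series=[
    [[-0.17,-0.043,-0.26],[0,0,0],1],
    [[0,0,-0.26],[0,0.018,0],1],
    [[0.1,0.01,-0.1],[0,0,0],1],
    [[0.08,0.008,-0.08],[0,0,0],1],
    [[0,0,0],[0,0,0],1],
  ],
)

```text
clock: 25.4
eef_pos: [0.5094, 0.0614, 0.0167]
tcp_rot: [-179.8, 0.2, 5.9]
force: [-0.3, 0.5, 0.4]
grip_width: 0.005
gripper_force: 0.0
```

```bash
python3 tip.py
```

```text
[0.5094 0.0614 0.0167] [-179.8    0.2    5.9] [  4.2  20.8 123.6   0.3  35.9  88. ] rotvec units to want [-0.006 -0.009 -0.001]
edge [0.5255 0.063  0.0489] edge-panelmid bed mm [-9.2  0.2  4.9] force bed [-0.3  0.6  0.4]
```

>>> apply_moves(
  series=[
    [[0.035,0.0035,-0.03],[0,0,0],1],
    [[0.03,0.003,-0.025],[0,0,0],1],
    [[0,0,0],[0,0,0],1],
  ],
)

```text
clock: 25.78
eef_pos: [0.5135, 0.0618, 0.0124]
tcp_rot: [-179.8, 0.3, 5.9]
force: [-0.0, -0.4, 0.6]
grip_width: 0.003
gripper_force: 0.0
```

>>> apply_moves(
  series=[
    [[0.013,0.0013,-0.013],[0,0,0],1],
    [[0,0,0],[0,0,0],1],
  ],
)

```text
clock: 26.02
eef_pos: [0.5144, 0.0619, 0.0113]
tcp_rot: [-179.8, 0.3, 5.9]
force: [0.3, -0.1, -0.7]
grip_width: 0.004
gripper_force: 0.0
```

>>> apply_moves(
  series=[
    [[0.013,0.0013,-0.013],[0,0,0],1],
    [[0,0,0],[0,0,0],1],
  ],
)

```text
clock: 26.28
eef_pos: [0.5152, 0.062, 0.0104]
tcp_rot: [-179.8, 0.4, 5.9]
force: [-2.6, 0.2, 3.5]
grip_width: 0.003
gripper_force: 2.0
```

>>> apply_moves(
  series=[
    [[0.01,0.001,-0.002],[0,0,0],1],
    [[0,0,0],[0,0,0],1],
  ],
)

```text
clock: 26.52
eef_pos: [0.5154, 0.062, 0.0102]
tcp_rot: [-179.8, 0.4, 5.9]
force: [-6.0, -0.4, 6.6]
grip_width: 0.004
gripper_force: 4.2
```

>>> apply_moves(
  series=[
    [[0.01,0.001,0],[0,0,0],1],
    [[0,0,0],[0,0,0],1],
  ],
)

```text
clock: 26.78
eef_pos: [0.5156, 0.0621, 0.0101]
tcp_rot: [-179.8, 0.5, 5.9]
force: [-8.2, -0.4, 8.3]
grip_width: 0.007
gripper_force: 6.1
```

>>> apply_moves(
  series=[
    [[0.012,0.001,0.002],[0,0,0],1],
    [[0,0,0],[0,0,0],1],
  ],
)

```text
clock: 27.02
eef_pos: [0.5158, 0.0622, 0.01]
tcp_rot: [-179.8, 0.6, 5.9]
force: [-11.5, 0.2, 11.1]
grip_width: 0.001
gripper_force: 7.8
```

>>> apply_moves(
  series=[
    [[0.012,0.001,0.004],[0,0,0],1],
    [[0,0,0],[0,0,0],1],
  ],
)

```text
clock: 27.28
eef_pos: [0.5159, 0.0623, 0.0101]
tcp_rot: [-179.8, 0.6, 5.9]
force: [-14.1, 0.6, 11.5]
grip_width: 0.004
gripper_force: 8.7
```

>>> apply_moves(
  series=[
    [[0.004,0.004,0.004],[0,0,0],1],
    [[0,0,0],[0,0,0],1],
  ],
)

```text
clock: 27.52
eef_pos: [0.5159, 0.0625, 0.0102]
tcp_rot: [-179.8, 0.7, 5.9]
force: [-12.9, -0.6, 8.3]
grip_width: 0.007
gripper_force: 7.8
```

```bash
python3 tip.py
```

```text
[0.5159 0.0625 0.0102] [-179.8    0.7    5.9] [  4.2  22.1 122.6   0.3  36.   88.1] rotvec units to want [-0.005 -0.024 -0.001]
edge [0.5322 0.064  0.0423] edge-panelmid bed mm [-2.3  0.6 -1.7] force bed [-12.9   0.7   8.3]
```

>>> apply_moves(
  series=[
    [[0.01,0.008,0],[0,0,0],1],
    [[0,0,0],[0,0,0],1],
    [[0,0,0],[0,0,0],1],
  ],
)

```text
clock: 27.9
eef_pos: [0.516, 0.0627, 0.0101]
tcp_rot: [-179.8, 0.7, 5.9]
force: [-17.3, -5.4, 12.2]
grip_width: 0.004
gripper_force: 10.3
```

```bash
cat > fin.py <<'E'
from h import *
a=np.radians(5.87); f=[]
for i in range(6):
    manip.camera('side'); f.append(manip.sense()['force'])
f=np.mean(f,0); print('mean bed force',np.round([f[0]*np.cos(a)+f[1]*np.sin(a),-f[0]*np.sin(a)+f[1]*np.cos(a),f[2]],2),manip.sense()['clock'])
E
python3 fin.py; python3 chk.py; python3 tip.py
```

```text
mean bed force [-17.44  -4.07  11.65] 28.2
28.25 [0.51597472 0.06268173 0.01010267] [-179.81858484    0.7478224     5.90368488]
casetop 17829 [566.3  86.9] [ 74.2 100.3] 5.3 z 0.0619
caseall 16262 [554.6  63.5] [76.9 61.1] 0.2 z 0.0617
yellow 5955 [578.3 126.4] [42.5 44.2] 5.0 z 0.0304
red 2162 [548.3 128.7] [114.9  38.5] 45.3 z 0.0299
fence 17897 [614.9  72.9] [ 20.6 188.1] 5.3 z 0.0399
[0.516  0.0627 0.0101] [-179.8    0.7    5.9] [  4.3  22.2 122.5   0.3  36.1  88.1] rotvec units to want [-0.004 -0.027 -0.001]
edge [0.5323 0.0643 0.0422] edge-panelmid bed mm [-2.2  0.8 -1.8] force bed [-18.2  -3.9  12. ]
```

>>> apply_moves(
  series=[
    [[-0.005,-0.004,0],[0,0,0],1],
    [[0,0,0],[0,0,0],1],
    [[0,0,0],[0,0,0],1],
  ],
)

```text
clock: 28.62
eef_pos: [0.516, 0.0626, 0.0102]
tcp_rot: [-179.8, 0.7, 5.9]
force: [-15.4, -3.6, 11.0]
grip_width: 0.003
gripper_force: 9.0
```

```bash
python3 fin.py; python3 - <<'E'
import cv2,numpy as np
from h import *
a=manip.camera('wrist')[0]; b=manip.camera('side')[0]
cv2.imwrite('pics/f.png',np.hstack([a[0:260,100:420],cv2.resize(b[140:260,150:330],(390,260))])[:,:,::-1])
E
```

```text
mean bed force [-15.43  -1.27   9.87] 28.925
```

View pics/f.png

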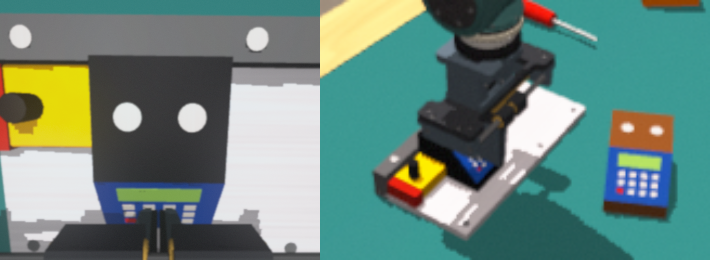

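The case is flush to the fence (160,57) and the stop (92,105), and the closed tips at (158,225) are on the panel. The mean push is 15.4 N towards the fence and 9.9 N down, so I'm handing in.

```bash
python3 -c "
from plant import manip
print(manip.sign_off())"
```

```text
the job is handed in; nothing more can be done
None
```

The job is handed in at about 29 s on the robot's clock: the stop is home against the red block, the case is seated flat against the fence and stop, and the closed fingertips are holding about 15 N towards the fence and 10 N down on the blue panel.

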